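Shut and lock the dryer's filter panel

TASK

The filter has been changed and the white panel on the print dryer's blue housing stands ajar on its spring. Set a fingertip (or both shut together) in the slot of the orange lock, press the panel fully shut with it and, still pressing, turn the lock clockwise a quarter turn to its stop, so that the panel stays shut when you take your hand away. Grip and lift nothing, do not raise the panel, and leave the pots, tape, jars and tools where they are.

Things in the scene. Friction and masses are not known exactly. Their poses are not given: they have to be found in the camera images.
- housing: blue sheet-metal blower housing of the print dryer, fixed to the bench, 260 (x) x 360 (y) x 112 mm tall; origin at the centre of its underside, x points from its front (grille, robot side) to its back, y to its left, z up. Its left part is covered by the white hinged filter panel; right of y = -66 mm is a fixed deck, 112 mm high, on which a pot and a tape roll stand.
- lock_home (a point): point fixed in the housing at x = -50, y = 50, z = 114 mm of its frame (same axes): where the middle of the lock's slot floor (origin of lock_face) comes to lie when the panel is shut. The panel's top is then 112 mm above the bench.
- panel_edge (a point): middle of the panel's front edge, on its top face; moves with the panel. The panel is white, 220 x 220 mm, 6 mm thick; shut, it covers housing x = -120 to 100 mm, y = -60 to 160 mm, and its top is 112 mm above the bench.
- panel_hinge (a point): middle of the panel's hinge line, fixed in the housing at x = 100, y = 50, z = 106 mm of its frame; the line runs along the housing's y, 150 mm behind the lock's axis.
- panel (a joint): angle of the panel, rad: 0 = shut and flush, grows as its front edge rises. A spring holds it ajar at about 0.08 to 0.16 (the lock some 12 to 24 mm up); pressing it shut takes about 4 to 8 N at the lock, and it stops solidly at 0. Locked, it rests at about 0.012 to 0.016 against the cam; not locked, it springs up again when let go.
- lock (a joint): angle of the quarter-turn cam lock, rad: 0 = open, 1.57 = locked, both ends solid stops; starts between 0 and 0.3. Turns clockwise seen from above to lock; stays where it is left (friction about 0.06 N m). White dot on its face points to the green mark on the panel (housing's right, -y) when open, to the red mark at the front edge when locked.
- lock_face: orange round face of the lock, 100 mm across, level inside a fixed dark collar, 116 mm outside, 20 mm above the panel. Across it one straight finger slot, 36 mm wide, 84 mm long, 18 mm deep, black floor, closed ends. Origin: middle of the slot floor, on the turning axis z (up); y runs along the slot. Turns with the lock, tilts with the panel. Slot lies left-right when open, front-back when locked.
- keeper_site (a point): underside of the steel keeper inside the housing's front wall, below the panel (nothing to touch). The lock's tongue passes under it from about 0.9 rad of turn on, which it can only with the panel pressed fully shut (below about 0.01 rad). Turned with the panel up, the tongue lands on or beside the keeper and the panel cannot shut: turn the lock back then.
- pot: small white-labelled paint pot with a yellow lid, 56 mm wide, 60 mm tall, standing on the housing's fixed deck; origin at the centre of its underside. Not part of the work: leave it alone.
- tape: roll of yellow masking tape, 84 mm across, 24 mm tall, lying on the housing's fixed deck; origin at the centre of its underside. Not part of the work: leave it alone.
- jar_red: ink jar with a red lid, 68 mm wide, 85 mm tall; origin at the centre of its underside. Not part of the work: leave it alone.
- jar_blue: ink jar with a blue lid, 68 mm wide, 85 mm tall; origin at the centre of its underside. Not part of the work: leave it alone.
- ink_cup: open orange cup, 80 mm wide, 80 mm tall; origin at the centre of its underside. Not part of the work: leave it alone.
- squeegee: wooden squeegee standing on its rubber blade, 200 x 30 x 66 mm; origin at the centre of its underside. Not part of the work: leave it alone.
- spatula: ink spatula lying on the bench; origin at the centre of its underside. Not part of the work: leave it alone.

How it is judged:
By the outcome, as a careful person would: the job done as asked, in the order asked, and still so for the second after the job is handed in, with the robot touching nothing.
It also fails if it takes over 42 s, if anything falls off the work surface, if the arm or the gripper's body presses on something with over 40 N, if the wrist force passes 120 N, or if a joint passes its speed limit or range.

ROBOT

A 7-joint arm with a two-finger parallel gripper is mounted at the origin on the work surface. World frame = base frame: x ahead of the robot, y to its left, z up, the work surface at z = 0. Lengths are in m, angles in rad, forces in N, time in s.
With the tool pointing down it reaches from about 0.425 to 0.925 m from the base axis. Payload 6.8 kg.
Tool frame: the origin (TCP) lies midway between the tips of the shut fingers; the grasp point (between the pads) lies 19 mm behind it; z points along the fingers, y is the line along which they close (so a half turn about z gives the same grasp; the last joint's range is limited). The gripper opens to 85 mm and grips with 20 to 120 N. Pads are 22 mm wide; open, the fingers measure 114 mm over their backs; the gripper's body (76 mm by 85 mm) begins 54 mm behind the grasp point. The pads swing forward as they close: fully open they stand 13 mm farther back than shut.
Start: joints at [-1.416, 0.477, 0.022, 1.555, -0.011, 1.109, -0.083], TCP at [0.175, 0.652, 0.231] pointing down, gripper open.
Joint ranges: [-2.96, 2.96], [-0.34, 2.1], [-1.41, 1.46], [0.24, 2.44], [-1.37, 4.51], [0.17, 1.92], [-2.96, 2.96]. Speed limits (rad/s): [2.39, 2.39, 3.14, 3.14, 3.14, 3.14, 3.14].

INTERFACE

Orientations are given as a unit quaternion [x, y, z, w].
In Python, from bench import manip, capture, camera_info gives the robot as it stands. Calls block until the motion is done:
- manip.move_to(position, orientation): joint-space move of the TCP to a pose.
- manip.move_l(position, rotation=None, feed=0.15, until_force=None): straight line of the TCP; rotation=None keeps the orientation; feed is the mean speed in m/s. With until_force (N) it stops when the force on the tool has changed by that much, and returns True; else False.
- manip.goto_joints(angles): joint-space move.
- manip.open_gripper() and manip.close(newtons=None): open the fingers fully, or close them until they stop; newtons is the grip in N (None keeps the last).
- manip.wait(seconds).
- manip.inverse_kinematics(position, orientation): joint angles nearest the present ones, or None.
- capture(name): name is "scene" or "side" or "wrist"; returns the picture (480x640x3 uint8, blue, green, red); there is no depth.
- camera_info(name): a dict with "fx", "fy", "cx", "cy" (pixels), "world_from_camera" (4x4, takes a point from camera to world coordinates); the wrist camera has in their place "hand_eye" (4x4, takes a point from camera to tool coordinates, whose origin is the TCP and whose axes are the flange's). Camera axes: x right, y up, looking along -z (the intrinsics and any distortion apply to the point x, -y, -z); pixel columns grow to the right and rows downward; lengths in m; the calibration is good to about 2 mm. The wrist camera is an equidistant fisheye: a pixel r from the principal point sees the ray r / f radians off the axis. A picture is of the moment at which its call begins: read the wrist's pose just before it. camera_info takes no time and is no camera call.
A pose or a line that the arm cannot do raises manip.MotionError and nothing moves.
- manip.job_done(): hands the job in; it is judged then, once.
Readings, each from a call of its own:
- manip.get_clock(): time.
- manip.get_q(): joint angles.
- manip.get_joint_vel(): joint speeds.
- manip.get_tau(): joint torques, N m.
- manip.get_eef_pos(): TCP position.
- manip.get_orientation(): TCP orientation.
- manip.get_ft_force(): force on the tool from outside, world axes, zero at the start.
- manip.get_wrist_torque(): the same for the moment, N m.
- manip.get_grip_width(): finger opening in m.
- manip.get_finger_force(): force on a finger pad.
Only numpy, scipy, OpenCV 4.12 (cv2) and the standard library are available. Lean on these libraries where they do the work, as an engineer would, in place of code of your own. Each camera call takes 0.05 s, during which the arm holds its last target. There are 200 camera calls.

## Working session

There is one attempt and no reset: what is moved stays moved. The work goes in short steps, each a Python script; the robot and the scene stay as the last script left them, time stands still between calls to the robot, and variables do not carry over. Pictures are saved under pics/ and viewed, at most 10 in all, crops included, and the job is handed in when it is done.

```bash
mkdir -p pics
python3 - <<'E'
from bench import manip,capture,camera_info
import cv2,numpy as np
for n in("scene","side"):
    cv2.imwrite(f"pics/{n}0.png",capture(n)); c=camera_info(n)
    print(n,{k:np.round(v,4).tolist() if not isinstance(v,str) else v for k,v in c.items()})
c=camera_info("wrist");print({k:np.round(v,4).tolist() if not isinstance(v,str) else v for k,v in c.items()})
print(manip.get_clock(),manip.get_eef_pos(),manip.get_orientation(),manip.get_ft_force())
E
```

```text
scene {'fx': 470.9623, 'fy': 470.9623, 'cx': 319.1391, 'cy': 244.9519, 'world_from_camera': [[-0.6501, -0.5181, 0.5558, 1.2651], [0.7598, -0.4335, 0.4846, 0.6682], [-0.0101, 0.7373, 0.6755, 0.9752], [0.0, 0.0, 0.0, 1.0]]}
side {'fx': 476.5664, 'fy': 476.5664, 'cx': 312.5937, 'cy': 232.9037, 'world_from_camera': [[0.7617, 0.4767, -0.4388, -0.0683], [-0.6476, 0.5791, -0.4952, -0.6578], [0.018, 0.6614, 0.7498, 1.108], [0.0, 0.0, 0.0, 1.0]]}
{'fx': 371.6483, 'fy': 371.6483, 'cx': 320.7511, 'cy': 242.2497, 'hand_eye': [[-0.0009, 0.952, 0.3062, 0.0784], [1.0, 0.0004, 0.0014, 0.0002], [0.0012, 0.3062, -0.952, -0.1433], [0.0, 0.0, 0.0, 1.0]]}
0.1 [0.17520132 0.65133473 0.23042505] [ 1.30975978e-01  9.91385203e-01 -8.17588637e-04 -5.76711911e-05] [ 0.34408843 -0.20288946 -0.02087669]
```

View pics/scene0.png

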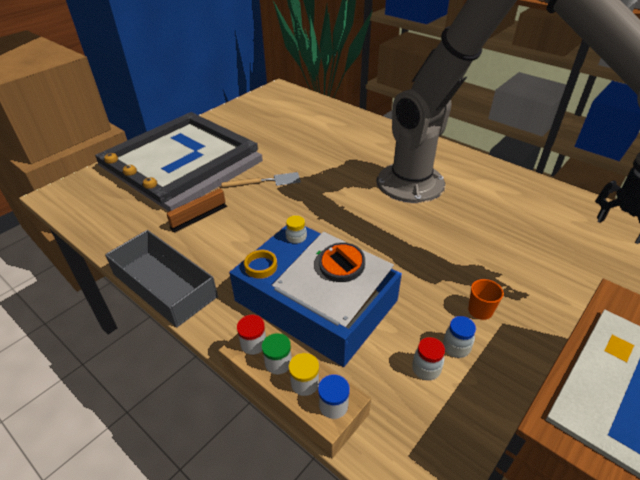

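View pics/side0.png

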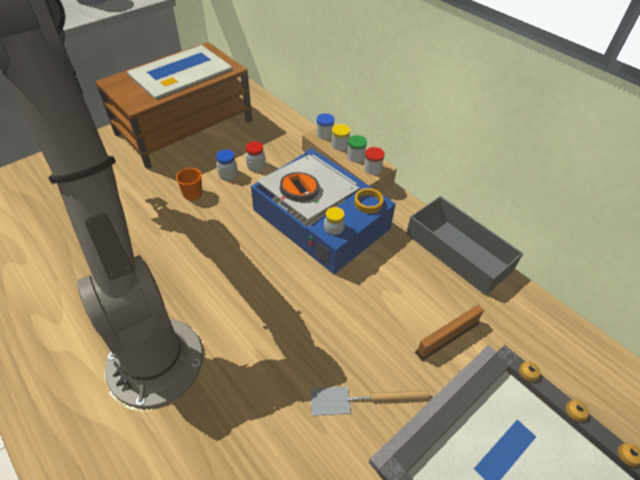

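```bash
cat > h.py <<'E'
from bench import manip,capture,camera_info
import cv2,numpy as np
from scipy.spatial.transform import Rotation as R
def ray(n,p,T=None):
    c=camera_info(n);u=(p[0]-c['cx'])/c['fx'];v=(p[1]-c['cy'])/c['fy']
    if n=='wrist':
        r=np.hypot(u,v);s=np.sin(r)/max(r,1e-9);d=np.array([u*s,-v*s,-np.cos(r)]);M=T@np.array(c['hand_eye'])
    else: d=np.array([u,-v,-1.]);M=np.array(c['world_from_camera'])
    d=M[:3,:3]@d;return M[:3,3],d/np.linalg.norm(d)
def tri(rs):
    A=sum(np.eye(3)-np.outer(d,d) for o,d in rs);b=sum((np.eye(3)-np.outer(d,d))@o for o,d in rs)
    x=np.linalg.solve(A,b);return x,max(np.linalg.norm(np.cross(x-o,d)) for o,d in rs)
def plane(r,z): o,d=r;return o+d*(z-o[2])/d[2]
def tool():
    T=np.eye(4);T[:3,3]=manip.get_eef_pos();T[:3,:3]=R.from_quat(manip.get_orientation()).as_matrix();return T
def masks(im):
    h=cv2.cvtColor(im,cv2.COLOR_BGR2HSV)
    return dict(orange=cv2.inRange(h,(3,170,120),(15,255,255)),white=cv2.inRange(h,(0,0,130),(180,45,255)),blue=cv2.inRange(h,(105,120,40),(125,255,255)))
def comp(m,near,k=0):
    if k:m=cv2.morphologyEx(m,cv2.MORPH_CLOSE,np.ones((k,k)))
    cs,_=cv2.findContours(m,cv2.RETR_EXTERNAL,cv2.CHAIN_APPROX_NONE)
    cs=[c for c in cs if cv2.contourArea(c)>50]
    return min(cs,key=lambda c:-min(0,cv2.pointPolygonTest(c,near,True)))
E
cat > m1.py <<'E'
from h import *
near=dict(scene=(343,258),side=(300,184));L={};C={}
for n in near:
    im=cv2.imread(f'pics/{n}0.png');m=masks(im);x,y=near[n]
    o=comp(m['orange'],near[n],9);e=cv2.fitEllipse(cv2.convexHull(o));L[n]=ray(n,e[0]);print(n,'lock',e)
    w=m['white'].copy();cv2.circle(w,near[n],24,255,-1)
    c=cv2.convexHull(comp(w,near[n],5));
    for f in np.arange(.01,.1,.005):
        q=cv2.approxPolyDP(c,f*cv2.arcLength(c,True),True)
        if len(q)<=4:break
    q=q[:,0].astype(float);print(n,q.tolist());C[n]=q
    cv2.imwrite(f'pics/{n}c.png',cv2.resize(im[y-80:y+100,x-120:x+120],None,fx=3.3,fy=3.3,interpolation=cv2.INTER_CUBIC))
print('lock',tri(list(L.values())))
s=C['scene'];q=C['side']
for p in s:
    b=min(((tri([ray('scene',p),ray('side',t)]),t.tolist()) for t in q),key=lambda a:a[0][1]);print(p,b)
E
python3 m1.py
```

```text
scene lock ((341.4831237792969, 259.4395751953125), (31.05379295349121, 40.29534912109375), 87.12811279296875)
scene [[323.0, 232.0], [392.0, 264.0], [345.0, 326.0], [273.0, 285.0]]
side lock ((298.9562072753906, 183.89894104003906), (20.88743019104004, 33.846595764160156), 94.95515441894531)
side [[363.0, 188.0], [306.0, 218.0], [255.0, 183.0], [304.0, 152.0]]
lock (array([0.58825829, 0.15116632, 0.14601235]), np.float64(0.0008243394942663208))
[323. 232.] ((array([0.52475506, 0.03915978, 0.13334286]), np.float64(0.001275810730593243)), [306.0, 218.0])
[392. 264.] ((array([0.50191736, 0.25049323, 0.12823686]), np.float64(0.001847232401067079)), [255.0, 183.0])
[345. 326.] ((array([0.722521  , 0.27828278, 0.11598063]), np.float64(0.006343575287952186)), [304.0, 152.0])
[273. 285.] ((array([0.74555146, 0.04858011, 0.11052903]), np.float64(0.00937765251267377)), [363.0, 188.0])
```

```bash
python3 -c "
import cv2,numpy as np
a=cv2.imread('pics/scenec.png');b=cv2.imread('pics/sidec.png')
cv2.imwrite('pics/both.png',cv2.resize(np.vstack([a[:,:],b]),(600,450*2))[:0] if 0 else cv2.resize(np.hstack([a[:,100:700],b[:,100:700]]),(800,396)))"
```

```text
(no output)
```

View pics/both.png

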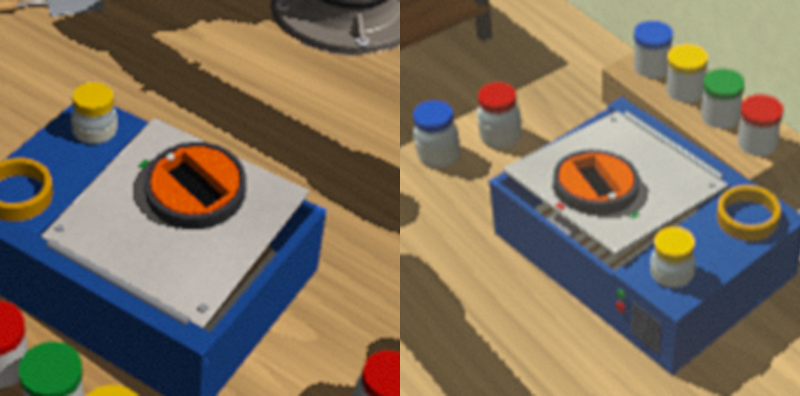

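```bash
cat >> h.py <<'E'
def down(phi):
    c,s=np.cos(phi),np.sin(phi);return R.from_matrix(np.array([[c,s,0],[s,-c,0],[0,0,-1]])).as_quat()
E
cat > m2.py <<'E'
from h import *
import sys
name=sys.argv[1];zf=float(sys.argv[2])
T=tool();im=capture('wrist');cv2.imwrite(f'pics/{name}.png',im);np.save(f'pics/{name}.npy',T)
m=masks(im);o=comp(m['orange'],(320,242),9);P=np.array([plane(ray('wrist',p[0],T),zf) for p in cv2.convexHull(o)])
e=cv2.fitEllipse((P[:,:2]*1e4).astype(np.float32));print('lock',np.array(e[0])/1e4,np.array(e[1])/10)
k=np.zeros(im.shape[:2],np.uint8);cv2.drawContours(k,[o],-1,255,-1);k=cv2.erode(k,np.ones((9,9)))
d=((cv2.cvtColor(im,cv2.COLOR_BGR2HSV)[...,2]<45)&(k>0)).astype(np.uint8)*255
b=max(cv2.findContours(d,0,1)[0],key=cv2.contourArea)
Q=np.array([plane(ray('wrist',p[0],T),zf-.018) for p in b])[:,:2]*1e4
r=cv2.minAreaRect(Q.astype(np.float32));v=cv2.boxPoints(r);s=max((v[1]-v[0],v[2]-v[1]),key=np.linalg.norm)
print('slot',np.array(r[0])/1e4,np.array(r[1])/10,'angle deg',np.degrees(np.arctan2(s[1],s[0]))%180)
print('clock',manip.get_clock(),'F',manip.get_ft_force())
E
python3 - <<'E'
from h import *
manip.close(40)
manip.move_to([.588,.151,.26],down(np.pi+.107)); print(manip.get_q(),manip.get_eef_pos(),manip.get_clock(),manip.get_grip_width())
E
python3 m2.py w1 .146
```

```text
[-0.60883802  0.34827788  0.32813277  1.71024508 -0.12397591  1.10355799
  1.43648661] [0.58773094 0.15228137 0.25987245] 3.1833 0.00018710763733849987
lock [0.58729961 0.15024293] [ 98.63673706 101.62184448]Traceback (most recent call last):
  File "m2.py", line 9, in <module>
    b=max(cv2.findContours(d,0,1)[0],key=cv2.contourArea)
ValueError: max() iterable argument is empty
```

View pics/w1.png

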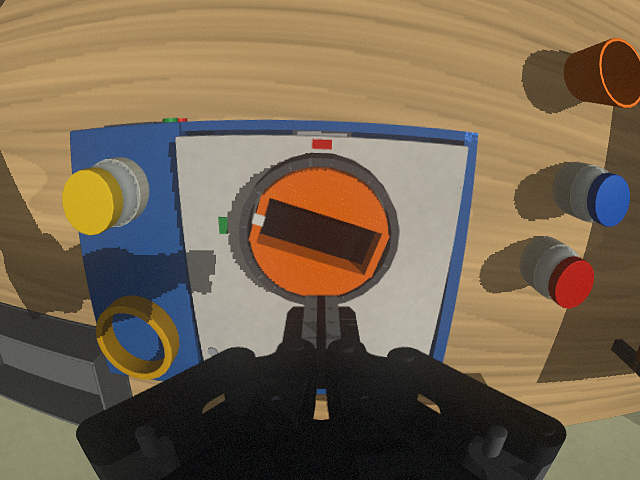

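```bash
sed -i "s/^d=.*/hs=cv2.cvtColor(im,cv2.COLOR_BGR2HSV);mw=cv2.inRange(hs,(0,0,130),(180,60,255))\&k;d=((hs[...,2]<165)\&(k>0)).astype(np.uint8)*255;d=cv2.morphologyEx(d,cv2.MORPH_OPEN,np.ones((5,5)))/; s/zf-.018/zf/" m2.py
python3 - <<'E'
import re
s=open('m2.py').read()
s=s.replace("T=tool();im=capture('wrist');cv2.imwrite(f'pics/{name}.png',im);np.save(f'pics/{name}.npy',T)",
"import os\nf=f'pics/{name}'\nif os.path.exists(f+'.png'): T=np.load(f+'.npy');im=cv2.imread(f+'.png')\nelse: T=tool();im=capture('wrist');cv2.imwrite(f+'.png',im);np.save(f+'.npy',T)")
open('m2.py','w').write(s+"print('dot',[plane(ray('wrist',cv2.minEnclosingCircle(c)[0],T),zf) for c in cv2.findContours(mw,0,1)[0]])\n")
E
python3 m2.py w1 .146
```

```text
lock [0.58729961 0.15024293] [ 98.63673706 101.62184448]
slot [0.60170273 0.13648755] [3.90742378 5.1609417 ] angle deg 95.197014
clock 3.2333 F [-0.30585693  0.37551859 -0.16907021]
dot []
```

Run:
```python
from h import *
h=cv2.cvtColor(cv2.imread('pics/w1.png'),cv2.COLOR_BGR2HSV)
for p in[(320,190),(300,225),(340,240),(259,219),(375,252),(310,250),(370,215),(280,260)]:print(p,h[p[1],p[0]])
m=masks(cv2.imread('pics/w1.png'))['orange'];o=comp(m,(320,242),9);print(cv2.boundingRect(o),cv2.contourArea(o))
```

```text
(320, 190) [ 11 218 206]
(300, 225) [ 4 98 57]
(340, 240) [ 10 111  55]
(259, 219) [ 22  24 193]
(375, 252) [ 11 214 212]
(310, 250) [ 12 239 141]
(370, 215) [ 12 218 206]
(280, 260) [ 11 211 204]
(248, 168, 142, 128) 9264.0
```

```bash
sed -i 's/drawContours(k,\[o\]/drawContours(k,[cv2.convexHull(o)]/; s/<165/<95/; s/np.ones((9,9)));*$/np.ones((3,3)))/' m2.py; python3 m2.py w1 .146
```

```text
lock [0.58729961 0.15024293] [ 98.63673706 101.62184448]
slot [0.58530801 0.15128097] [83.89023438 28.79703064] angle deg 76.969536
clock 3.2333 F [-0.30585693  0.37551859 -0.16907021]
dot [array([0.5800349 , 0.10663089, 0.146     ])]
```

```bash
cat >> h.py <<'E'
A=np.array([.5842,.1499])
def pose(psi,z,lat=0,r=.022,c=A):
    p=np.radians(psi);xy=c+r*np.array([np.cos(p),np.sin(p)])+lat*np.array([np.sin(p),-np.cos(p)])
    return [*xy,z],down(p-np.pi/2)
def st(m=''):
    print(m,'p',np.round(manip.get_eef_pos(),4),'F',np.round(manip.get_ft_force(),1),'t',round(manip.get_clock(),2))
E
python3 - <<'E'
from h import *
c=A+[.0008,0]
p,q=pose(257.5,.165,c=c); manip.move_to(p,q); st('above')
p,q=pose(257.5,.100,c=c); print(manip.move_l(p,q,feed=.03,until_force=14)); st('press'); manip.wait(.2); st(); print(manip.get_q())
E
```

```text
above p [0.5805 0.1291 0.1654] F [0.5 0.5 0.7] t 3.71
True
press p [0.5803 0.1283 0.1141] F [-1.1 -1.   7.6] t 5.25
 p [0.5803 0.1283 0.1141] F [-0.5 -0.3  6.9] t 5.45
[-0.58460516  0.49889145  0.34609603  1.87393525 -0.22698719  0.80710761
  1.23297553]
```

```bash
cat > turn.py <<'E'
from h import *
c=A+[.0008,0];z=.1135
while manip.get_ft_force()[2]<14 and z>.108:
    z-=.0005;p,q=pose(257.5,z,c=c);manip.move_l(p,q,feed=.01)
print('zcmd',z);st()
n=0
for psi in np.arange(257.5,212,-5):
    n+=1;p,q=pose(psi,z,lat=min(.007,.0015*n));manip.move_l(p,q,feed=.02)
    F=manip.get_ft_force()
    st(round(psi,1))
    if F[2]<9: z-=.0005
    if F[2]>25: z+=.0005
    if np.hypot(F[0],F[1])>15 or F[2]>40: print('stop');break
print('z',z)
E
python3 turn.py
```

```text
zcmd 0.1125
 p [0.5811 0.1283 0.1139] F [-4.1 -1.5 14.2] t 5.97
257.5 p [0.5802 0.1285 0.114 ] F [ 0.4 -1.2  9.4] t 6.24
252.5 p [0.5773 0.1294 0.114 ] F [ 1.5 -0.9  8.9] t 6.57
247.5 p [0.5748 0.1306 0.114 ] F [ 1.4 -1.5 11.1] t 6.89
242.5 p [0.5719 0.1326 0.114 ] F [ 1.9 -2.4 10.3] t 7.22
237.5 p [0.5696 0.1346 0.114 ] F [ 1.6 -2.6 11. ] t 7.52
232.5 p [0.5681 0.1361 0.114 ] F [ 0.8 -2.5 12.7] t 7.77
227.5 p [0.5669 0.1378 0.114 ] F [ 0.  -1.8 13. ] t 8.02
222.5 p [0.5658 0.1395 0.1139] F [-0.6 -3.  12.8] t 8.27
217.5 p [0.565  0.1414 0.1139] F [-1.  -2.  13.4] t 8.52
212.5 p [0.5643 0.1433 0.1139] F [-1.1 -2.2 14.1] t 8.77
z 0.112
```

Run:
```python
from h import *
z=.112;L=[(p,.007) for p in np.arange(208,185,-4)]+[(186.1,l) for l in np.arange(.0075,.0135,.0005)]
for psi,l in L:
    p,q=pose(psi,z,lat=l);manip.move_l(p,q,feed=.02 if l==.007 else .006)
    F=manip.get_ft_force();t=np.radians(psi);ft=-(F[0]*np.sin(t)-F[1]*np.cos(t))
    print(round(psi,1),round(l,4),'ft',round(ft,1));st()
    if F[2]<9: z-=.0005
    if F[2]>25: z+=.0005
    if ft>9 or F[2]>40: print('stop');break
```

```text
208 0.007 ft 2.1
 p [0.5638 0.1451 0.1139] F [-1.3 -3.  15.8] t 9.02
204 0.007 ft 1.1
 p [0.5635 0.1467 0.1139] F [-2.  -2.  14.7] t 9.27
200 0.007 ft 0.8
 p [0.5634 0.1483 0.1139] F [-1.2 -1.3 15.9] t 9.52
196 0.007 ft 0.9
 p [0.5633 0.15   0.1139] F [-2.5 -1.6 14.9] t 9.77
192 0.007 ft 1.2
 p [0.5634 0.1517 0.1139] F [-1.7 -1.6 14.1] t 10.02
188 0.007 ft 2.4
 p [0.5636 0.1527 0.1139] F [-2.4 -2.8 14.7] t 10.27
186.1 0.0075 ft 4.8
 p [0.5637 0.1532 0.1139] F [-1.7 -5.  16.2] t 10.62
186.1 0.008 ft 5.8
 p [0.5637 0.1531 0.1139] F [-2.3 -6.1 15.9] t 10.88
186.1 0.0085 ft 5.7
 p [0.5637 0.1532 0.1139] F [-1.4 -5.9 15.7] t 11.12
186.1 0.009 ft 6.7
 p [0.5637 0.1532 0.1139] F [-1.2 -6.8 15.8] t 11.38
186.1 0.0095 ft 8.1
 p [0.5637 0.1534 0.1139] F [-1.8 -8.4 15.8] t 11.62
186.1 0.01 ft 9.6
 p [0.5636 0.1534 0.1139] F [-1.1 -9.8 16.1] t 11.88
stop
```

```bash
python3 - <<'E'
from h import *
for z,l,f in[(.112,.0085,.006),(.118,.008,.02),(.119,.002,.02),(.17,.0005,.08)]:
    p,q=pose(186.1,z,lat=l);manip.move_l(p,q,feed=f);st((z,l))
manip.move_to([.584,.150,.26],down(np.pi+.107));manip.wait(.3)
E
python3 m2.py w2 .134
```

```text
(0.112, 0.0085) p [0.5637 0.1534 0.1139] F [-1.9 -6.4 15.1] t 12.28
(0.118, 0.008) p [0.5614 0.1556 0.1178] F [ 0.3 -1.4  0.8] t 12.72
(0.119, 0.002) p [0.562  0.1495 0.119 ] F [-0.1 -0.7  0. ] t 13.18
(0.17, 0.0005) p [0.562  0.1482 0.1698] F [ 0.3 -0.5  0.5] t 13.97
lock [0.58455493 0.15027515] [100.25700684 100.84412231]
slot [0.58319971 0.15038604] [79.11705933 34.63613586] angle deg 4.3154125
clock 15.5417 F [-0.20067086  0.38050088  0.24989691]
dot [array([0.54070126, 0.14691305, 0.134     ])]
```

View pics/w2.png

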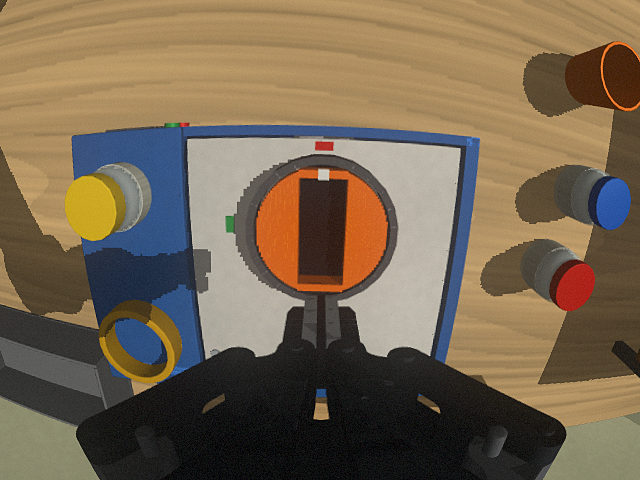

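Run:
```python
from h import *
T=np.load('pics/w2.npy')
a=[plane(ray('wrist',p,T),z)[:2] for p,z in(((324,146),.114),((229.5,224),.114))];c=np.array([.58455,.15028])
for v in a: print(np.degrees(np.arctan2(*(c-v)[::-1])))
st();manip.job_done()
```

```text
4.171084597909347
94.56721333455721
 p [0.5839 0.1501 0.2598] F [-0.2  0.4  0.2] t 15.54
the job is handed in; nothing more can be done
```

The panel is pressed shut and the lock is turned clockwise to its stop. The panel stayed shut after the hand was taken away: the slot lies at 4.3° against 4.2° for the red mark. The job was handed in at 15.5 s with nothing else touched.

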